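Bring the red-lidded tea jar round to the front of the lift-to-turn carousel

TASK

Take the black handle on top of the jar carousel, lift it against its spring to free the lock, and turn the carousel with it until the jar with the red lid stands at the yellow pointer on the base; then let the handle drop fully home so that the lock engages there. Finish while still gripping the handle, holding the carousel still. Do not touch the jars and cups, keep them all standing on the carousel, and leave the kettle, teapot, sugar bowl and frother alone.

Things in the scene. Friction and masses are not known exactly. Their poses are not given: they have to be found in the camera images.
- base: Fixed dark steel foot, 230 mm disc. Origin: on the vertical turning axis, at counter level; z up. Its -x is the front: a yellow pointer tab, 30 mm wide, reaches along -x to 193 mm from the axis, clear of the tray. Under the tray are nine index notches 40 degrees apart, the only angles at which the carousel locks; each brings a jar well to the pointer. It starts locked at turntable 0.
- turntable (a joint): Carousel angle, rad, + counterclockwise from above, starts near 0, turns 3.3 either way; drag 0.08 N m + 0.25 N m s/rad. Wooden tray 290 mm across, top 54 mm up; nine cork-floored wells 12 mm deep, 0.698 rad apart, centres 105 mm from the axis. At 0 a wooden-lidded jar is at the pointer; the red-lidded one one or two wells to either side. Hub column 32 mm across, 165 mm high.
- plunger (a joint): Lift of the sprung handle, m: 0 = fully home (locked), 0.020 = top stop. It is pulled down with about 6 N at home, 8.5 N at the top. The lock pin is clear of its notch above 0.010: lift about 0.015 and keep it up while turning. Lowered within 0.05 rad of an index angle, the round pin finds its notch (play 0.03 rad); elsewhere it rides on the ring at about 0.010, unlocked.
- handle: Black plastic T-handle on top of the carousel; rises with the plunger, turns with the turntable. Bar 66 mm long (its x), 18 mm thick (its y), 30 mm high, on a 10 mm rod. Its origin is NOT on the bar but on the turning axis, at counter level when home. z up. At turntable 0 its axes are parallel to those of base.
- handle_grip (a point): Middle of the handle's bar, on the turning axis: 203 mm above the counter when home (bar from 188 to 218 mm). Axes as handle: pinch the bar across its y from above, on its two flat sides.
- red_jar: The marked jar: loose white ceramic jar with a red lid and a red band, 48 mm across, 86 mm high, 0.15 to 0.31 kg, standing loosely in one of the turntable's wells (1 to 2 mm play). Its top is 140 mm above the counter. Origin: centre of its underside, z up.
- jar_a: Loose white ceramic jar with a pale wooden lid and a paper-white band, 48 mm across, 86 mm high, 0.15 to 0.31 kg, standing loosely in one of the turntable's wells. Origin: centre of its underside, z up.
- jar_b: Loose white ceramic jar with a pale wooden lid and a paper-white band, 48 mm across, 86 mm high, 0.15 to 0.31 kg, standing loosely in one of the turntable's wells. Origin: centre of its underside, z up.
- jar_c: Loose white ceramic jar with a pale wooden lid and a paper-white band, 48 mm across, 86 mm high, 0.15 to 0.31 kg, standing loosely in one of the turntable's wells. Origin: centre of its underside, z up.
- jar_d: Loose white ceramic jar with a pale wooden lid and a paper-white band, 48 mm across, 86 mm high, 0.15 to 0.31 kg, standing loosely in one of the turntable's wells. Origin: centre of its underside, z up. This one starts at the pointer.
- cup_a: Loose amber glass cup standing loosely in a well in the rear half of the turntable, 56 mm across the rim, 75 mm high. Origin: centre of its underside, z up.
- cup_b: Loose amber glass cup standing loosely in a well in the rear half of the turntable, 56 mm across the rim, 75 mm high. Origin: centre of its underside, z up.
- kettle: Cream enamel kettle, 176 mm across, 196 mm high with its dark bail handle, spout to its +y, standing loose on the counter to the left (+y). Bystander. Origin: centre of its underside.
- teapot: Glass teapot with steel lid, 132 mm across, 128 mm high, spout to its +y, handle to its -y; loose on the counter to the right (-y). Bystander. Origin: centre of its underside.
- sugar_bowl: Ceramic sugar bowl, blue with white lid, 96 mm across, 94 mm high; loose on the counter beyond the carousel, to the left. Bystander. Origin: centre of its underside.
- frother: White plastic electric milk frother with a small toggle switch on its -x side and a handle to its +y, 88 mm across the foot, 140 mm high; loose on the counter to the right (-y). Bystander. Origin: centre of its underside.

How it is judged:
On the way, in this order (a step that is already met when the one before it is completed fails the run):
1. the handle is gripped and lifted clear of the lock before the carousel is turned (value of joint plunger above 0.01 m and value of joint turntable between -0.2 and 0.2 rad and contact force between the fingers and handle above 3 N), for 0.1 s.
2. the red-lidded jar is brought to the pointer with the handle gripped (y of red_jar in the frame of base between -0.025 and 0.025 m and x of red_jar in the frame of base below -0.085 m and contact force between the fingers and handle above 3 N), for 0.1 s.
At the end, for the whole second after the job is handed in: Red-lidded jar within 12 mm sideways of the yellow pointer's line, handle home within 3 mm and gripped with over 3 N, carousel at rest (under 0.05 rad/s), all jars and cups upright (within 0.1 rad) on the carousel within 125 mm of its axis (y of red_jar in the frame of base between -0.012 and 0.012 m and x of red_jar in the frame of base below -0.085 m and value of joint plunger below 0.003 m and contact force between the fingers and handle above 3 N and velocity of joint turntable between -0.05 and 0.05 rad/s and angle between each of red_jar, jar_a, jar_b, jar_c, jar_d, cup_a, cup_b's own z axis and vertical below 0.1 rad and horizontal distance between each of red_jar, jar_a, jar_b, jar_c, jar_d, cup_a, cup_b and base below 0.125 m and z of each of red_jar, jar_a, jar_b, jar_c, jar_d, cup_a, cup_b in the frame of base above 0.05 m); the arm keeps its last pose, push and grip.
It fails at once if the robot touches a jar or cup on the carousel (contact force between any of the fingers, the arm and red_jar above 1 N or contact force between any of the fingers, the arm and jar_a above 1 N or contact force between any of the fingers, the arm and jar_b above 1 N or contact force between any of the fingers, the arm and jar_c above 1 N or contact force between any of the fingers, the arm and jar_d above 1 N or contact force between any of the fingers, the arm and cup_a above 1 N or contact force between any of the fingers, the arm and cup_b above 1 N).
It fails at once if the kettle, teapot, sugar bowl or frother is disturbed (moved over 15 mm) (distance of any of kettle, teapot, sugar_bowl, frother from where it was at the start of the episode above 0.015 m).
It also fails if it takes over 40 s, if anything falls off the work surface, if the arm or the gripper's body presses on something with over 40 N, if the wrist force passes 120 N, or if a joint passes its speed limit or range.

ROBOT

A 6-joint arm with a two-finger parallel gripper is mounted at the origin on the work surface. World frame = base frame: x ahead of the robot, y to its left, z up, the work surface at z = 0. Lengths are in m, angles in rad, forces in N, time in s.
With the tool pointing down it reaches from about 0.275 to 0.825 m from the base axis. Payload 4.9 kg.
Tool frame: the origin (TCP) lies midway between the tips of the shut fingers; the grasp point (between the pads) lies 19 mm behind it (bot.grip_depth is the distance from the TCP to the grasp point, in m); z points along the fingers, y is the line along which they close (so a half turn about z gives the same grasp; the last joint's range is limited). The gripper opens to 85 mm and grips with 20 to 120 N. Pads are 22 mm wide; open, the fingers measure 114 mm over their backs; the gripper's body (76 mm by 85 mm) begins 54 mm behind the grasp point. The pads swing forward as they close: fully open they stand 13 mm farther back than shut.
Start: joints at [1.191, 0.326, -0.193, 1.052, 0, 1.437], TCP at [0.134, 0.533, 0.193] pointing down, gripper open.
Joint ranges: [-2.65, 2.65], [-0.97, 1.79], [-1.3, 1.35], [-1.93, 2.1], [-1.47, 1.37], [-3.14, 3.14]. Speed limits (rad/s): [2.57, 2.57, 3.14, 3.14, 3.14, 3.14].

INTERFACE

Orientations are given as a unit quaternion [w, x, y, z].
In Python, from cell import bot gives the robot as it stands. Calls block until the motion is done:
- bot.move_pose(position, orientation): joint-space move of the TCP to a pose.
- bot.move_linear(position, speed=0.15, rotation=None, until_force=None): straight line of the TCP; rotation=None keeps the orientation; speed is the mean speed in m/s. With until_force (N) it stops when the force on the tool has changed by that much, and returns True; else False.
- bot.goto_joints(angles): joint-space move.
- bot.set_gripper(opening, grasp_force=None): opening from 0.0 (shut) to 1.0 (fully open); grasp_force is the grip in N (None keeps the last); returns when the fingers have stopped.
- bot.wait(seconds).
- bot.solve_ik(position, orientation): joint angles nearest the present ones, or None.
- bot.camera(name): name is "side" or "top" or "wrist"; returns the picture (480x640x3 uint8, red, green, blue); there is no depth.
- bot.calibration(name): a dict with "mtx" (3x3 intrinsics, pixels), "k1" (the pictures are not rectified: a ray, as slopes to the right and down, at radius r is drawn at 1 + k1 r^2 times it, then the intrinsics apply), "extrinsics" (4x4, takes a point from world to camera coordinates); the wrist camera has in their place "hand_eye" (4x4, takes a point from camera to tool coordinates, whose origin is the TCP and whose axes are the flange's). Camera axes: x right, y down, z forward; pixel columns grow to the right and rows downward; lengths in m; the calibration is good to about 2 mm. A picture is of the moment at which its call begins: read the wrist's pose just before it. calibration takes no time and is no camera call.
A pose or a line that the arm cannot do raises bot.PlanningError and nothing moves.
- bot.close_job(): hands the job in; it is judged then, once.
Trained networks look in the newest picture that a camera, given by its name, has taken for a name from the list of things; names that differ only in an ending like _2 or _b are one class to them, and where a whole thing is asked for, a point or a joint stands for the part that bears it (a point fixed in the world has none). Each returns a list of dicts, best first, with "confidence" (0 to 1); they miss things now and then, are a little off and sometimes report something else, mostly with a low value. They report only what shows in the picture. A call takes as long as a camera call.
- bot.search_frame(camera, thing): "bbox" ([left, top, width, height] in pixels, round what is visible of it).
Readings, each from a call of its own:
- bot.read_clock(): time.
- bot.read_joint_positions(): joint angles.
- bot.read_joint_vel(): joint speeds.
- bot.read_joint_efforts(): joint torques, N m.
- bot.read_position(): TCP position.
- bot.read_tool_rot(): TCP orientation.
- bot.read_ft_force(): force on the tool from outside, world axes, zero at the start.
- bot.read_moment(): the same for the moment, N m.
- bot.read_gripper_width(): opening from 0.0 (shut) to 1.0 (fully open).
- bot.read_finger_force(): force on a finger pad.
Only numpy, scipy, OpenCV 4.12 (cv2) and the standard library are available. Lean on these libraries where they do the work, as an engineer would, in place of code of your own. Each camera call takes 0.05 s, during which the arm holds its last target. There are 200 camera calls.

## Working session

There is one attempt and no reset: what is moved stays moved. The work goes in short steps, each a Python script; the robot and the scene stay as the last script left them, time stands still between calls to the robot, and variables do not carry over. Pictures are saved under pics/ and viewed, at most 10 in all, crops included, and the job is handed in when it is done.

```bash
mkdir -p pics; ls; python3 - <<'E'
from cell import bot
import cv2,numpy as np
for c in ("top","side"):
    im=bot.camera(c); cv2.imwrite(f"pics/{c}0.png",im[:,:,::-1])
    k=bot.calibration(c); print(c,np.round(k["mtx"],1).tolist(),k["k1"],np.round(k["extrinsics"],4).tolist())
    for t in ("base","handle","red_jar","turntable","jar_a","cup_a","kettle","teapot","frother","sugar_bowl"):
        print(t,[(np.round(d["bbox"]).tolist(),round(d["confidence"],2)) for d in bot.search_frame(c,t)][:5])
print(bot.read_clock(),bot.read_tool_rot(),bot.read_ft_force())
E
```

```text
pics
top [[547.0, 0.0, 321.6], [0.0, 547.0, 235.6], [0.0, 0.0, 1.0]] -0.16779776051887815 [[0.0012, -1.0, 0.0004, 0.0147], [-0.9955, -0.0013, -0.0947, 0.6165], [0.0947, -0.0003, -0.9955, 1.2113], [0.0, 0.0, 0.0, 1.0]]
base [([224.0, 208.0, 130.0, 151.0], 0.75), ([278.0, 253.0, 12.0, 37.0], 0.4), ([325.0, 272.0, 20.0, 28.0], 0.39)]
handle [([279.0, 252.0, 15.0, 34.0], 0.85), ([226.0, 267.0, 24.0, 22.0], 0.44)]
red_jar [([240.0, 294.0, 26.0, 25.0], 0.56)]
turntable [([223.0, 209.0, 134.0, 134.0], 0.69), ([486.0, 180.0, 70.0, 69.0], 0.53)]
jar_a [([325.0, 275.0, 21.0, 22.0], 0.95), ([306.0, 303.0, 23.0, 23.0], 0.87), ([227.0, 267.0, 24.0, 22.0], 0.81), ([274.0, 310.0, 21.0, 22.0], 0.64), ([223.0, 206.0, 133.0, 135.0], 0.45)]
cup_a [([234.0, 232.0, 27.0, 25.0], 0.72), ([318.0, 236.0, 28.0, 34.0], 0.66), ([226.0, 267.0, 26.0, 22.0], 0.38)]
kettle [([70.0, 245.0, 114.0, 71.0], 0.82), ([326.0, 276.0, 21.0, 23.0], 0.46)]
teapot [([488.0, 179.0, 69.0, 70.0], 0.98)]
frother [([474.0, 274.0, 50.0, 45.0], 0.9)]
sugar_bowl [([181.0, 171.0, 43.0, 39.0], 0.89)]
side [[482.9, 0.0, 320.1], [0.0, 482.
[... 361 characters left out ...]
, 25.0, 39.0], 0.58)]
turntable [([264.0, 234.0, 135.0, 113.0], 0.87)]
jar_a [([317.0, 299.0, 24.0, 43.0], 0.94), ([366.0, 265.0, 27.0, 40.0], 0.77), ([341.0, 224.0, 20.0, 40.0], 0.61), ([198.0, 340.0, 49.0, 53.0], 0.59), ([361.0, 240.0, 23.0, 40.0], 0.58)]
cup_a [([285.0, 290.0, 25.0, 41.0], 0.72), ([305.0, 227.0, 25.0, 35.0], 0.66), ([266.0, 233.0, 157.0, 114.0], 0.55)]
kettle [([265.0, 377.0, 98.0, 101.0], 0.87), ([311.0, 230.0, 39.0, 32.0], 0.44)]
teapot [([282.0, 128.0, 64.0, 49.0], 0.74)]
frother [([354.0, 136.0, 34.0, 58.0], 0.93)]
sugar_bowl [([198.0, 338.0, 50.0, 56.0], 0.93)]
1.1 [ 1.67254196e-06  1.22589822e-01  9.92457422e-01 -6.03741731e-06] [-0.46154302  0.86751172  0.66187183]
```

```bash
python3 - <<'E'
import cv2
a=cv2.imread("pics/top0.png")[150:350,190:400]
cv2.imwrite("pics/topc.png",cv2.resize(a,None,fx=2.9,fy=2.9,interpolation=cv2.INTER_CUBIC))
E
cat > h.py <<'E'
from cell import bot
import numpy as np,cv2
def ray(c,uv):
    k=bot.calibration(c);T=np.array(k["extrinsics"]);M=np.array(k["mtx"])
    d=np.array([(uv[0]-M[0,2])/M[0,0],(uv[1]-M[1,2])/M[1,1]])
    s=cv2.undistortPoints(np.array([[uv]],float),M,np.array([k["k1"],0,0,0,0.]))[0,0]
    R=T[:3,:3];return -R.T@T[:3,3],R.T@np.array([*s,1])
def onz(c,uv,z):
    o,d=ray(c,uv);return o+d*(z-o[2])/d[2]
def ctr(b): return (b[0]+b[2]/2,b[1]+b[3]/2)
E
python3 - <<'E'
from h import *
print("handle top",onz("top",(286.5,269),.203),"side",onz("side",(332,244),.21))
for n,b in dict(red=[240,294,26,25],j1=[325,275,21,22],j2=[306,303,23,23],j3=[227,267,24,22],j4=[274,310,21,22]).items(): print(n,onz("top",ctr(b),.13))
print("tt",onz("top",(290,276),.054))
E
```

```text
handle top [0.53471879 0.08355734 0.203     ] side [0.52822554 0.09575509 0.21      ]
red [0.45932651 0.15724315 0.13      ]
j1 [ 0.50217736 -0.01335254  0.13      ]
j2 [0.44341378 0.02377183 0.13      ]
j3 [0.51813074 0.18700942 0.13      ]
j4 [0.42982539 0.09181062 0.13      ]
tt [0.524278   0.08522016 0.054     ]
```

View pics/topc.png

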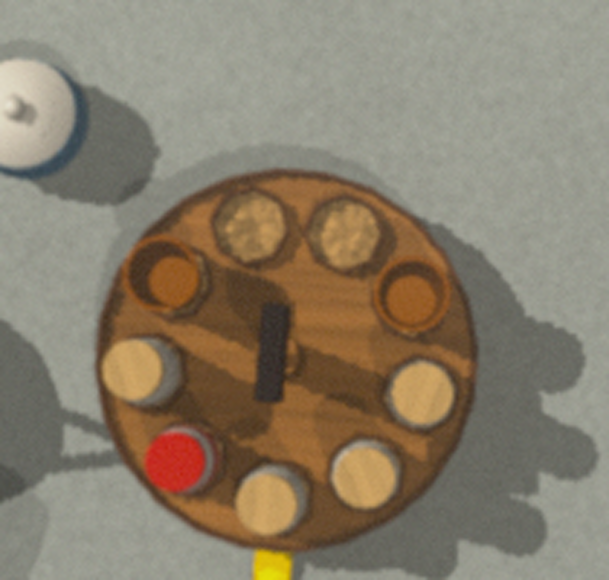

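View pics/side0.png

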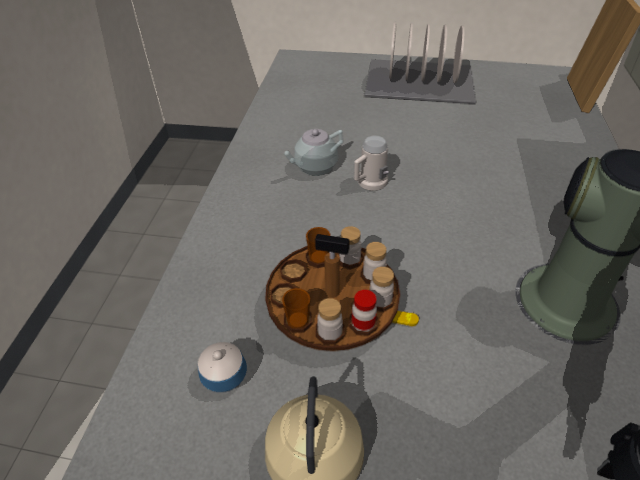

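The red lid (top px ≈ 251,309) is one well to the left (+y) of the pointer jar (283,322). So it needs a turn of +0.698 rad, counterclockwise. The handle bar is centred near px (284,271) and tilted about −9°. Next I'll refine the axis and yaw.

```bash
python3 - <<'E'
from h import *
from scipy.optimize import least_squares
im=cv2.imread("pics/top0.png")
g=im.max(2); m=np.zeros_like(g); m[240:300,270:305]=(g[240:300,270:305]<58)*255
n,l,s,c=cv2.connectedComponentsWithStats(m); i=1+np.argmax(s[1:,4]); print(s[i],c[i])
pts=np.argwhere(l==i)[:,::-1].astype(np.float32)
box=cv2.boxPoints(cv2.minAreaRect(pts)); print(box.round(1).tolist())
W=np.array([onz("top",p,.216)[:2] for p in pts]); w,v=np.linalg.eigh(np.cov(W.T)); a=v[:,1]*np.sign(v[0,1])
print("bar centre",W.mean(0),"yaw",np.arctan2(a[1],a[0]),"len,wid",np.sqrt(12*w))
# jar lids by colour blobs (crop px), top z .14
P=np.array([(176,461),(269,502),(364,474),(421,394),(134,371)])/2.9+[190,150]
L=np.array([onz("top",p,.140)[:2] for p in P]); ang=np.array([140,180,220,260,100])*np.pi/180
f=lambda q:(L-q[:2]-.105*np.c_[np.cos(ang+q[2]),np.sin(ang+q[2])]).ravel()
r=least_squares(f,[.53,.085,0]); print("jarfit",r.x,np.abs(r.fun).max())
y=im.astype(int); ym=(y[:,:,2]>180)&(y[:,:,1]>150)&(y[:,:,0]<80); yp=np.argwhere(ym)[:,::-1]; tip=onz("top",yp.mean(0),.02); print("ptr",len(yp),tip,np.arctan2(r.x[1]-tip[1],r.x[0]-tip[0]))
# side check
ms=np.zeros_like(g); S=cv2.imread("pics/side0.png").max(2); ms[230:258,310:352]=(S[230:258,310:352]<58)*255
n,l,s,c=cv2.connectedComponentsWithStats(ms); i=1+np.argmax(s[1:,4]); print("side",s[i],onz("side",c[i],.206))
R=np.array([onz("top",(128.,280.),z) for z in (.1,.19)]);print("kettle",R)
E
```

```text
[279 256  10  32 151] [284.23178808 271.        ]
[[278.6000061035156, 286.79998779296875], [280.70001220703125, 255.5], [288.6000061035156, 256.0], [286.5, 287.29998779296875]]
bar centre [0.53045543 0.08706027] yaw -0.05985611641967793 len,wid [0.01545773 0.06005931]
jarfit [ 0.52976373  0.08804116 -0.07230358] 0.0016766732330195343
ptr 208 [0.36035578 0.10224218 0.02      ] -0.08363178972264133
side [315 234  35  21 552] [0.52903983 0.09147904 0.206     ]
kettle [[0.51231451 0.43571627 0.1       ]
 [0.51128732 0.40326194 0.19      ]]
```

Jar fit, bar and side view agree: axis ≈ (0.530, 0.088), yaw ≈ −0.072. Now the approach.

```bash
cat >> h.py <<'E'
from scipy.spatial.transform import Rotation as Ro
C=np.array([.530,.088]); Y0=-.072
def q(psi,flip=False):
    a=psi+(np.pi if flip else 0)
    y=np.array([-np.sin(a),np.cos(a),0]);z=np.array([0,0,-1.]);x=np.cross(y,z)
    return Ro.from_matrix(np.c_[x,y,z]).as_quat(scalar_first=True)
def P(z): return [C[0],C[1],z]
E
python3 - <<'E'
from h import *
bot.move_linear([.134,.533,.36],speed=.25)
for fl in (False,True):
    for d in (0,.35,.75): print(fl,d,np.round(bot.solve_ik(P(.36),q(Y0+d,fl)),2))
fl=min((False,True),key=lambda f:max(abs(bot.solve_ik(P(.36),q(Y0+d,f))[5]) for d in (0,.75)))
print(fl); bot.move_pose(P(.36),q(Y0,fl))
cv2.imwrite("pics/w1.png",bot.camera("wrist")[:,:,::-1]); print(bot.read_position(),bot.read_clock())
E
```

```text
False 0 [0.03 0.25 0.13 1.45 0.   0.1 ]
False 0.35 [ 0.03  0.25  0.13  1.45  0.   -0.25]
False 0.75 [ 0.03  0.25  0.13  1.45  0.   -0.65]
True 0 [ 0.03  0.25  0.13  1.45  0.   -3.04]
True 0.35 [0.03 0.25 0.13 1.45 0.   2.89]
True 0.75 [0.03 0.25 0.13 1.45 0.   2.49]
False
[0.52983151 0.08889072 0.36004563] 4.1
```

View pics/w1.png

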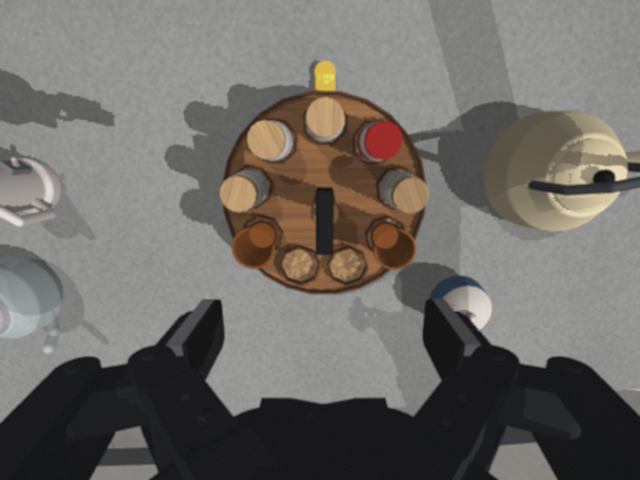

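In the wrist view the bar (324,221) stands vertical and centred between the fingers (mid ≈ 323), and the red lid at (382,141) is one well from the pointer (325,75). I'll check the centre numerically, then descend and grip.

```bash
python3 - <<'E'
from h import *
k=bot.calibration("wrist");H=np.array(k["hand_eye"]);M=np.array(k["mtx"])
s=cv2.undistortPoints(np.array([[[324.5,221.]]]),M,np.array([k["k1"],0,0,0,0.]))[0,0]
R=Ro.from_quat(bot.read_tool_rot(),scalar_first=True).as_matrix();p=np.array(bot.read_position())
o=R@H[:3,3]+p;d=R@H[:3,:3]@np.array([*s,1]);b=o+d*(.216-o[2])/d[2];print("bar by wrist",b,"off in tool",R.T@(b-p))
if np.linalg.norm(b[:2]-C)>.005: raise SystemExit("mismatch")
bot.move_linear(P(.25),speed=.2)
bot.set_gripper(.6)
print("hit",bot.move_linear(P(.186),speed=.08,until_force=8))
print(bot.read_position(),bot.read_ft_force())
bot.set_gripper(0,grasp_force=60)
print(bot.read_gripper_width()*85,bot.read_finger_force(),bot.read_ft_force(),bot.read_moment(),bot.read_position(),bot.read_clock())
E
```

```text
bar by wrist [0.52959783 0.08960615 0.216     ] off in tool [0.0002903  0.00066271 0.14404578]
hit False
[0.53041678 0.08802492 0.18647759] [0.09190069 0.1896484  0.2023365 ]
-0.24597447734808708 0.0 [-0.4203245  -0.20001786 -0.19471269] [-0.00189583  0.01957229  0.03067202] [0.53002236 0.08800217 0.1860688 ] 6.7167
```

The fingers shut with nothing between them, so I'll look before moving.

```bash
python3 - <<'E'
from h import *
w=bot.camera("wrist");s=bot.camera("side")
print(bot.read_gripper_width(),bot.read_finger_force())
a=cv2.resize(w,(400,300));b=cv2.resize(s[200:350,240:440],(400,300),interpolation=cv2.INTER_CUBIC)
cv2.imwrite("pics/c2.png",np.hstack([a,b])[:,:,::-1])
E
```

```text
0.003390273346812743 0.0
```

View pics/c2.png

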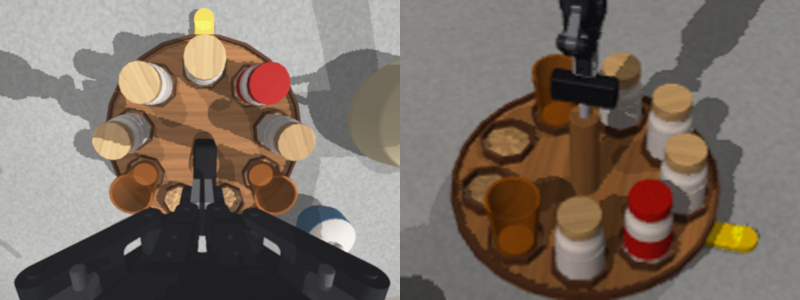

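```bash
python3 - <<'E'
from h import *
w=bot.camera("wrist").copy();s=bot.camera("side").copy()
def pr(cam,T,X):
    k=bot.calibration(cam);c=T[:3,:3]@np.array(X)+T[:3,3]
    return cv2.projectPoints(c.reshape(1,3),np.zeros(3),np.zeros(3),np.array(k["mtx"]),np.array([k["k1"],0,0,0,0.]))[0].ravel()
Ts=np.array(bot.calibration("side")["extrinsics"])
H=np.array(bot.calibration("wrist")["hand_eye"]);R=Ro.from_quat(bot.read_tool_rot(),scalar_first=True).as_matrix()
B=np.eye(4);B[:3,:3]=R;B[:3,3]=bot.read_position();Tw=np.linalg.inv(B@H)
S=cv2.resize(s[210:285,290:370],None,fx=5,fy=5,interpolation=cv2.INTER_CUBIC);W=w[200:500,180:480].copy()
u=np.array([np.cos(Y0),np.sin(Y0),0]);v=np.array([-u[1],u[0],0]);c=np.array([*C,0])
for z,col in ((.188,(0,255,0)),(.218,(255,0,255))):
    for a,b in ((1,1),(1,-1),(-1,1),(-1,-1),(0,0)):
        X=c+.033*a*u+.009*b*v+[0,0,z]
        cv2.circle(S,tuple(((pr("side",Ts,X)-[290,210])*5).astype(int)),4,col,1)
        cv2.circle(W,tuple((pr("wrist",Tw,X)-[180,200]).astype(int)),3,col,1)
S=cv2.resize(S,(400,375));W=cv2.resize(W,(400,375))
cv2.imwrite("pics/c3.png",np.hstack([W,S])[:,:,::-1])
E
```

```text
(no output)
```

View pics/c3.png

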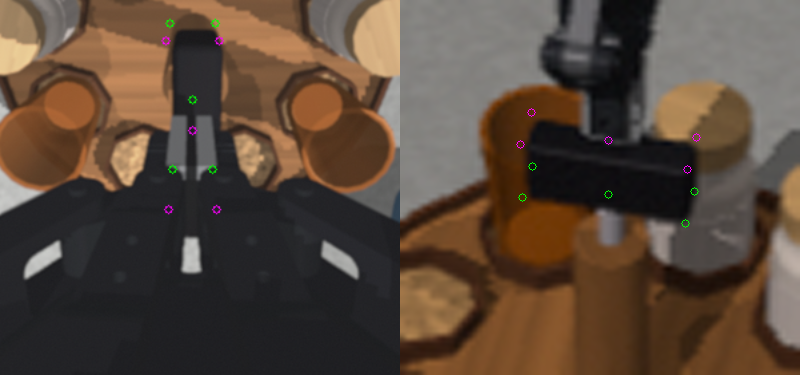

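The bar is where the cameras say it is, but the shut fingertips appear to hover at the bar's top, about 30 mm above what the TCP reading implies. I'll check this with a PnP camera pose from the first wrist picture, and a tip height from the side view.

```bash
python3 - <<'E'
from h import *
k=bot.calibration("wrist");M=np.array(k["mtx"]);D=np.array([k["k1"],0,0,0,0.]);H=np.array(k["hand_eye"]);print(np.round(H,3).tolist(),M[0,0])
# w1 tray rim fit: extremes left/right/top/bottom in tray plane, lids
p0=np.array([.5298,.0889,.36]);R=Ro.from_quat(q(Y0),scalar_first=True).as_matrix()
def z_from(uv1,uv2,L):
    s=cv2.undistortPoints(np.array([[uv1],[uv2]],float),M,D)[:,0];return L/np.linalg.norm(s[0]-s[1])
o=p0+R@H[:3,3];f=(R@H[:3,:3])[:,2];print("cam kin z",o[2],"axis",f)
# widths across image x lie at equal depth
def pred(X):
    c=np.linalg.inv(np.block([[R@H[:3,:3],o[:,None]],[np.zeros((1,3)),1]]))@np.array([*X,1]);return c[2]
u=np.array([np.cos(Y0),np.sin(Y0),0])
c=np.array([*C,0])
print("tray depth seen",z_from((222,192),(426,192),.29),"kin",pred(c+[0,0,.054]))
print("bar len seen",z_from((324,189),(324,254),.066),"kin",pred(c+[0,0,.218]))
print("lid100/260 sep seen",z_from((240,190),(409,191),2*.105*np.sin(np.radians(80))),"kin",pred(c+u*(-.018)+[0,0,.14]))
# height of fingertip by side
T=np.array(bot.calibration("side")["extrinsics"])
for v in (232,236,238,240): 
    oo,d=ray("side",(332,v));t=(C[1]-oo[1])/d[1];print(v,oo+t*d)
print(bot.read_joint_positions(),bot.read_gripper_width())
E
```

```text
[[0.0, -0.962, -0.274, 0.069], [1.0, 0.0, 0.0, -0.001], [0.0, -0.274, 0.962, -0.181], [0.0, 0.0, 0.0, 1.0]] 337.5049848933957
cam kin z 0.5412050904877221 axis [ 0.27352958 -0.01972621 -0.96166129]
tray depth seen 0.47797873967548077 kin 0.4874452181109
bar len seen 0.3424359887674753 kin 0.3297327658550172
lid100/260 sep seen 0.41181795426186935 kin 0.399806027542735
232 [0.52926317 0.088      0.23485935]
236 [0.52929334 0.088      0.22408604]
238 [0.52930853 0.088      0.2186325 ]
240 [0.5293238  0.088      0.21313358]
[ 2.71145356e-02  3.07484177e-01 -2.37517480e-01  1.02588774e+00
 -1.19407269e-05  9.91158273e-02] -0.001183545073772291
```

```bash
python3 - <<'E'
from h import *
print(bot.move_linear(P(.165),speed=.03,until_force=4),bot.read_position(),bot.read_ft_force(),bot.read_clock())
w=bot.camera("wrist");s=bot.camera("side")
a=cv2.resize(w[200:480,160:480],(400,350));b=cv2.resize(s[210:280,290:370],(400,350),interpolation=cv2.INTER_CUBIC)
cv2.imwrite("pics/c4.png",np.hstack([a,b])[:,:,::-1])
E
```

```text
True [0.53044325 0.08802613 0.1796002 ] [-1.00879899  0.21950208  4.65729229] 7.3
```

View pics/c4.png

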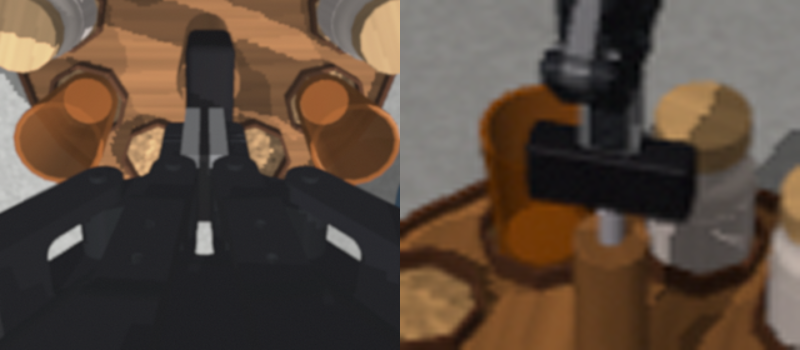

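Contact with the bar's top came at a TCP reading of 0.180 m, where the 218 mm bar top predicts 0.218. So the tool's height reads 38 mm low relative to the handle. I'll use this touch as the reference: TCP 34 mm below the bar top means 0.146 m. The tips still stay above the jars.

```bash
python3 - <<'E'
from h import *
bot.move_linear(P(.225),speed=.12)
bot.set_gripper(.6)
print("hit",bot.move_linear(P(.147),speed=.06,until_force=6),bot.read_position(),bot.read_ft_force())
bot.set_gripper(0,grasp_force=60)
print(bot.read_gripper_width()*85,bot.read_finger_force(),bot.read_ft_force(),bot.read_moment(),bot.read_clock())
E
```

```text
hit False [0.53035486 0.08802346 0.1474373 ] [0.55619162 0.66530533 0.99435386]
17.100082878793287 59.07073616981506 [-0.6135149   6.45860105  2.07106621] [ 0.87559901  0.04756551 -0.01527627] 10.3167
```

Gripped at 17 mm width and 59 N. The +6 N in y suggests the axis is about 1 mm further left, so I'll shift slightly and lift 15 mm.

```bash
sed -i 's/.530,.088/.530,.089/' h.py; python3 - <<'E'
from h import *
bot.move_linear(P(.147),speed=.02)
print(bot.read_position(),bot.read_ft_force(),bot.read_moment())
bot.move_linear(P(.162),speed=.03); bot.wait(.3)
print(bot.read_position(),bot.read_ft_force(),bot.read_finger_force(),bot.read_gripper_width()*85,bot.read_clock())
E
```

```text
[0.5303846  0.0898913  0.14755134] [-0.75213001  4.04123585  3.59311428] [0.70089585 0.14818041 0.01801538]
[0.53019341 0.08985693 0.16071757] [ 4.06474949  5.48109041 -6.71750762] 58.56457829475403 16.99799154802733 11.5167
```

The pull-down of about 8 N fits a handle lift near 13–14 mm. I'll turn in small steps and watch the forces.

```bash
python3 - <<'E'
from h import *
t0=bot.read_clock()
for i in range(1,15):
    bot.move_linear(P(.1635),speed=.02,rotation=q(Y0+.698*i/14))
    f=bot.read_ft_force();m=bot.read_moment()
    print(i,np.round(f,1),np.round(m,2),round(bot.read_clock()-t0,2))
    if np.linalg.norm(f)>35 or abs(m[2])>2: print("STOP");break
print(bot.read_position(),bot.read_joint_positions()[5],bot.read_finger_force())
cv2.imwrite("pics/s5.png",cv2.resize(bot.camera("side")[190:370,240:440],(660,594),interpolation=cv2.INTER_CUBIC)[:,:,::-1])
E
```

```text
1 [ 4.3  5.1 -8.3] [ 0.91 -0.91  0.06] 0.25
2 [ 4.3  5.9 -7.9] [ 0.98 -0.87 -0.41] 0.5
3 [ 4.   5.2 -7.8] [ 0.97 -0.84 -0.18] 0.75
4 [ 3.9  6.1 -8. ] [ 0.94 -0.87 -0.07] 1.0
5 [ 3.2  5.2 -7.6] [ 0.97 -0.88  0.14] 1.25
6 [ 4.9  4.9 -8.1] [ 0.93 -0.86  0.06] 1.5
7 [ 4.6  5.  -8.3] [ 0.89 -0.88  0.01] 1.75
8 [ 4.5  4.9 -7.7] [ 0.92 -0.89  0.03] 2.0
9 [ 4.2  4.7 -7.6] [ 0.88 -0.9   0.07] 2.25
10 [ 3.7  4.7 -7. ] [ 0.84 -0.92  0.01] 2.5
11 [ 4.3  5.7 -7.2] [ 0.87 -0.91  0.08] 2.75
12 [ 4.5  4.6 -7.7] [ 0.82 -0.93  0.16] 3.0
13 [ 4.4  5.2 -7.7] [ 0.8  -0.89  0.24] 3.25
14 [ 4.8  4.4 -8.5] [ 0.86 -0.91  0.06] 3.5
[0.53028496 0.089524   0.1621354 ] -0.5977002268829521 58.905268907547
```

View pics/s5.png

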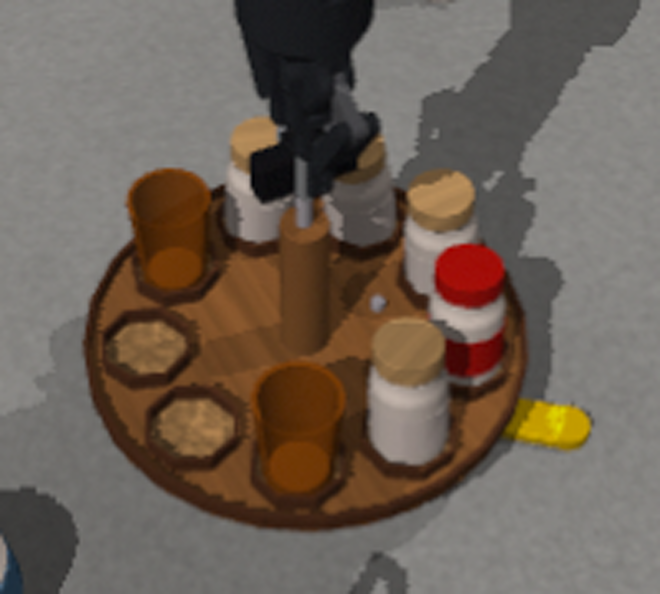

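After the turn the red lid's centre is at side px (382,273), where the pointer jar's lid was at the start (≈382,274). Nothing has fallen. I'll check the angle numerically and lower the handle.

```bash
python3 - <<'E'
from h import *
p=onz("side",(382.4,273.3),.140)[:2]-C; a=(np.arctan2(p[1],p[0])-Y0)%(2*np.pi)
print("jar angle vs pointer",a-np.pi,"r",np.linalg.norm(p))
bot.move_linear(P(.1475),speed=.03,rotation=q(Y0+.698)); print(bot.read_position(),bot.read_ft_force(),bot.read_moment())
for z in (.146,.1445):
    bot.move_linear(P(z),speed=.02); bot.wait(.2); print(bot.read_position(),bot.read_ft_force(),bot.read_moment(),bot.read_finger_force())
print(bot.read_clock())
for c,n in (("side","s6"),("top","t6")): cv2.imwrite(f"pics/{n}.png",bot.camera(c)[:,:,::-1])
a=cv2.imread("pics/s6.png")[200:350,240:440];b=cv2.imread("pics/t6.png")[200:350,190:390]
cv2.imwrite("pics/c6.png",np.hstack([cv2.resize(i,(400,300),interpolation=cv2.INTER_CUBIC) for i in (a,b)]))
E
```

```text
jar angle vs pointer 0.007205120902290307 r 0.10460469261520387
[0.53041904 0.08952619 0.14757484] [1.80675245 5.60337131 0.99099147] [ 0.91425464 -0.16329244 -0.06902803]
[0.53052589 0.08951937 0.14748977] [-2.04576311  5.22223109 10.66266553] [0.92077795 0.59688957 0.05270818] 61.64827823638916
[0.5306828  0.08952785 0.14740877] [-4.80541189  3.61971123 19.65555304] [ 0.93956533  1.34577868 -0.04311017] 63.06450605392456
16.65
```

View pics/c6.png

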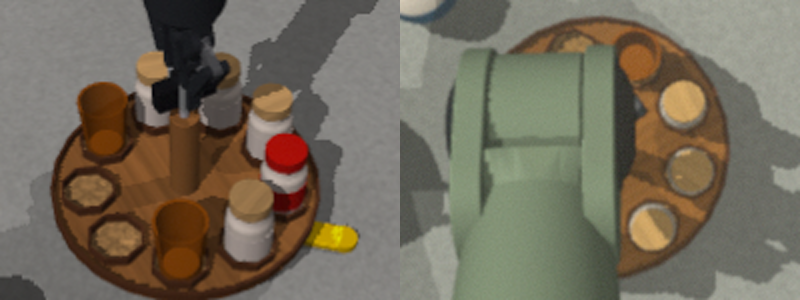

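The handle stops hard at the same height (0.1475) at which it was gripped, so it is home and not riding on the ring at +10 mm. The red jar is within 0.01 rad of the pointer. I'll ease the push and hand in.

```bash
python3 - <<'E'
from h import *
bot.move_linear(P(.1462),speed=.02); bot.wait(.3); print(bot.read_position(),bot.read_ft_force(),bot.read_finger_force())
print(bot.close_job())
E
```

```text
[0.53057365 0.08950644 0.14750093] [-1.96368877  4.78347066  9.80007484] 61.730782985687256
the job is handed in; nothing more can be done
None
```

I handed the job in with the red-lidded jar at the yellow pointer (about 0.007 rad off), the handle back down at its home height and still gripped at about 60 N, and every jar and cup standing; the hand-in returned no verdict.

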